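# Set a slotting die to its pointer and lock it with the slotted screw

## Robot

A 6-joint arm with a two-finger parallel gripper is mounted at the origin on a cart in front of the work surface, level with it; the furniture and walls round the work are solid. World frame = base frame: x ahead of the robot, y to its left, z up, the work surface at z = 0. Lengths are in mm, angles in rad, forces in N, time in s.
With the tool pointing down it reaches from about 350 to 875 mm from the base axis. Payload 4.2 kg.
Tool frame: the origin (TCP) lies between the finger pads; the fingertips stand 14 mm ahead of it and the grasp point (between the pads) lies 5 mm behind it; z points along the fingers, y is the line along which they close (so a half turn about z gives the same grasp; the last joint's range is limited). The gripper opens to 85 mm and grips with 20 to 120 N. Pads are 22 mm wide; open, the fingers measure 114 mm over their backs; the gripper's body (76 mm by 85 mm) begins 54 mm behind the grasp point. The pads swing forward as they close: fully open they stand 13 mm farther back than shut.
Start: joints at [1.456, 0.385, 0.008, 0, -1.194, -0.259], TCP at [228.189, 581.832, 245.312] pointing down, gripper open.
Joint ranges: [-3.14, 3.14], [-1.21, 2.06], [-1.07, 1.41], [-3.16, 2.05], [-2.99, -0.16], [-3.1, 3.1]. Speed limits (rad/s): [2.79, 2.79, 3.14, 3.14, 3.14, 3.14].

## Interface

Orientations are given as a unit quaternion [x, y, z, w].
In Python, from bench import * gives the robot as it stands.
- The arm moves only by the tool carry_out, never from a script. Its argument "motion" is a list of rows, each a list of 7 numbers: the turn, a rotation vector about the tool's x, y, z in rad, then the shift along the tool's x, y, z in mm, then the opening, from -1 (shut) to 1 (fully open), so that 0 is half open. A call has 1 to 5 rows; each row is the pose to reach, as a shift and turn from the pose commanded when the call began, along the tool's axes at that moment; what a row does not reach only later rows make up. A row lasts 1/8 s, in which the tool goes at most 62.5 mm and 10.7 degrees, less where a joint would pass 70% of its speed; a pose out of reach is approached as far as the arm can. A call with a gripper value outside its range is refused whole. The fingers move at their own pace and stop on an object; the grip force is fixed at half the most. Time passes only in rows, so rows that repeat a pose let the fingers close. It gives the time, the measured TCP pose, the force, the opening and the grip force at its end, in the units of the state.
- read_state(): the state, without advancing time (a new reading comes with each control period).
- get_image(name): name is "side" or "top"; returns a dict with "color" (400x640x3 uint8, blue, green, red), "mtx" (3x3 intrinsics, pixels), "position" and "orientation" of the camera in the world. Camera axes: x right, y down, z forward; pixel columns grow to the right and rows downward; lengths in mm; the calibration is good to about 2 mm. A picture is of the moment at which its call begins. There is no depth.
- job_done(): hands the job in; it is judged then, once.
The state is a dict: "clock": time; "joints": joint angles; "joint_vel": joint speeds; "joint_efforts": joint torques, N m; "position": TCP position; "ee_rot": TCP orientation; "contact_force": force on the tool from outside, world axes, zero at the start; "wrist_torque": the same for the moment, N m; "gripper_width": finger opening in mm; "grasp_force": force on a finger pad.
Only numpy, scipy, OpenCV 4.12 (cv2) and the standard library are available. Lean on these libraries where they do the work, as an engineer would, in place of code of your own. Each camera call takes 0.05 s, during which the arm holds its last target. There are 200 camera calls.

## Task

The buckle-slot die has worked loose in its green holder: without lifting it out, turn it in its seat until its red line faces the tip of the brass pointer, and let go of it. Then take the orange screwdriver from the wooden tool block, seat its blade in the slotted screw beside the die and turn the screw clockwise, keeping the blade in the slot, until the screw's brass lug points straight at the die and stands against its stop; that locks the die. Put the screwdriver back upright in its hole in the block; turn the screw with the screwdriver only, and leave the other things on the table where they are.

Things in the scene. Friction and masses are not known exactly. Their poses are not given: they have to be found in the camera images.
- die_holder: fixed holder: green base 140 x 156 x 12 mm with a grey steel plate on it (x -56 to 56, y -76 to 52 mm) whose top is 30 mm over the table. Origin on the table under the centre of the die's seat, z up, +x away from the robot at yaw 0. Brass pointer at -x of the die, lock screw at -y of it (axis 45 mm from the die's). Nothing fixed on it rises over 42 mm
- pointer (a point): tip of the brass pointer (a block 20 x 15 x 10 mm, pointed towards the die, its top 40 mm over the table), 33.5 mm from the axis of the die's seat, on the holder's -x side; axes as the holder's
- die: loose steel die, about 0.4 kg: flange 64 mm wide on the plate (z 30 to 36 mm), knurled round body 44 mm wide (z 36 to 84), oblong edge on top (to 90). A 36 mm spigot, 12 mm deep, turns in a 37.6 mm bore. Origin on its axis at the flange's underside, z up; red line on its -x side. Line faces pointer when its yaw equals the holder's; it starts 0.5 to 1.4 rad anticlockwise of that, so turn it clockwise
- die_mark (a point): point on the red line: on the side of the die's body, 22 mm from its axis, 10 mm over the flange's underside; axes as the die's. Grip the die round its body, 60 to 80 mm over the table, fingertips at least 44 mm over the table to clear the lock screw. A round scallop in the flange's edge, on the die's -y side, takes the lock screw's lug
- screw_slot (a point): centre of the slot's floor, on the screw's axis, 36 mm over the table; z up, x along the slot and the lug, towards the lug's nose. Bright round head 20 mm wide, top 42 mm over the table; the slot runs right across it, 4 mm wide (6 at the flared mouth), 5.6 deep. The brass lug below the head reaches 18 mm from the axis, 15 mm wide at its nose
- lock_screw (a joint): turn of the lock screw in rad: 0 with the lug pointing straight at the die (locked, hard stop), growing anticlockwise from above; 1.35 to 1.5 at the start (unlocked). Clockwise locks, against friction of 0.06 N m; it stays where left. The lug enters the die's scallop freely if the red line is within about 7 degrees of the pointer; with the die turned too little it jams on the flange
- screwdriver: loose flat screwdriver, 167 mm long, 0.13 kg, upright in the tool block. Origin at the middle of the blade's bottom edge; z up to the handle; x along the blade's width. Blade 14 wide, 2.6 mm thick; shank 9; collar 28 wide at 80 to 86; orange handle 24 x 24 mm square (flats square to x and y), 86 to 164 mm. Grip two opposite flats about 130 mm above the origin
- tool_block: fixed wooden block 124 (x) x 64 (y) x 85 mm with four steel punches standing in its +x half, to 112 mm over the table. Origin at the centre of its underside, z up
- block_hole (a point): centre of the mouth of the screwdriver's hole, in the top of the tool block, 85 mm over the table, 36 mm to the block's -x side. The hole is 18 mm wide, slightly chamfered, and goes right through: in place, the screwdriver's collar rests on the block's top and its blade's edge is 80 mm below this point
- wax_tin: tin of wax with a yellow lid, 68 mm across, 34 mm high, a bystander; origin under its centre
- red_spool: spool of red thread, 40 mm across, 60 mm high, a bystander; origin under its centre
- blue_spool: spool of blue thread, 36 mm across, 60 mm high, a bystander; origin under its centre
- paint_bottle: small brown bottle, 36 mm across, 75 mm high, a bystander; origin under its centre
- bone_folder: flat cream-coloured folder, 156 x 23 x 8 mm, lying, a bystander; origin under its centre
- slicker: turned wooden slicker, 118 x 26 x 26 mm, lying, a bystander; origin under its centre

How it is judged (in metres and radians):
On the way, in this order (a step that is already met when the one before it is completed fails the run):
1. the die's red line faces the pointer, the die is down in its seat and let go, and the lock screw is still unlocked (x of die_mark in the frame of die_holder below -0.015 m and angle between the x axis of die and the x axis of die_holder, either way round below 0.14 rad and z of die in the frame of die_holder below 0.0325 m and angle between die's own z axis and vertical below 0.06 rad and contact force between the fingers and die below 0.1 N and value of joint lock_screw above 1.1 rad), for 0.2 s.
2. the screwdriver's blade is down in the slot of the still unlocked screw (horizontal distance between screwdriver and screw_slot below 0.004 m and z of screwdriver in the frame of screw_slot below 0.0025 m and angle between screwdriver's own z axis and vertical below 0.15 rad and value of joint lock_screw above 1.1 rad), for 0.1 s.
3. about half way round the blade is still seated in the slot (horizontal distance between screwdriver and screw_slot below 0.004 m and z of screwdriver in the frame of screw_slot below 0.0025 m and angle between screwdriver's own z axis and vertical below 0.15 rad and value of joint lock_screw between 0.35 and 0.9 rad).
4. the lug is home against its stop with the blade still seated in the slot and the line still at the pointer (horizontal distance between screwdriver and screw_slot below 0.004 m and z of screwdriver in the frame of screw_slot below 0.0025 m and angle between screwdriver's own z axis and vertical below 0.15 rad and x of die_mark in the frame of die_holder below -0.015 m and angle between the x axis of die and the x axis of die_holder, either way round below 0.14 rad and z of die in the frame of die_holder below 0.0325 m and angle between die's own z axis and vertical below 0.06 rad and value of joint lock_screw below 0.14 rad), for 0.1 s.
At the end, for the whole second after the job is handed in: the die sits in its seat with the red line facing the pointer within 0.14 rad (8 degrees), the lug is within 0.14 rad of its stop, and the screwdriver stands upright in its hole in the tool block, collar within 3 mm of the block's top, everything at rest (x of die_mark in the frame of die_holder below -0.015 m and angle between the x axis of die and the x axis of die_holder, either way round below 0.14 rad and z of die in the frame of die_holder below 0.0325 m and angle between die's own z axis and vertical below 0.06 rad and value of joint lock_screw below 0.14 rad and horizontal distance between screwdriver and block_hole below 0.008 m and z of screwdriver in the frame of block_hole below -0.077 m and angle between screwdriver's own z axis and vertical below 0.08 rad and linear speed of each of screwdriver, die below 0.02 m/s); the robot touches nothing.
It fails at once if the lock screw or its lug is touched by the gripper or arm (contact force between any of the fingers, the arm and lock_screw above 0.5 N).
It fails at once if the die is lifted more than 8 mm out of its seat (z of die in the frame of die_holder above 0.038 m).
It fails at once if one of the other things is moved more than 20 mm (distance of any of wax_tin, red_spool, blue_spool, paint_bottle, bone_folder, slicker from where it was at the start of the episode above 0.02 m).
It also fails if it takes over 64 s, if anything falls off the work surface, if the arm or the gripper's body presses on something with over 40 N, if the wrist force passes 120 N, or if a joint passes its speed limit or range.

## Working session

There is one attempt and no reset: what is moved stays moved. The work goes in short steps, Python scripts to look and compute and a tool call to move; the robot and the scene stay as the last step left them, time stands still between calls to the robot, and variables do not carry over. Pictures are saved under pics/ and viewed, at most 10 in all, crops included, and the job is handed in when it is done.

Besides the shell and the picture viewer there is one more tool, called after ">>>" by a JSON object that holds its "method" and its "body", one argument or row to a line. carry_out: Moves the arm, as the interface text tells. Its arguments: {"type":"object","properties":{"motion":{"type":"array"}},"required":["motion"]}

```bash
mkdir -p pics; ls; python3 - <<'E'
from bench import *
import cv2
print(read_state())
for n in("top","side"):
    g=get_image(n); cv2.imwrite(f"pics/{n}0.png",g["color"]); print(n,g["mtx"],g["position"],g["orientation"])
E
```

```text
pics
{'clock': 0.0, 'joints': array([ 1.45559611e+00,  3.85550644e-01,  6.61959066e-03, -5.09492729e-04,
       -1.19400378e+00, -2.58576962e-01]), 'joint_vel': array([ 1.72484364e-03,  9.64121296e-04, -8.85790787e-05,  5.74493999e-05,
       -1.54190422e-03,  5.68376871e-04]), 'joint_efforts': array([-8.22982402e-04, -3.92291880e+01,  1.88402027e+01,  4.18617859e+00,
       -4.72379310e-03, -1.50728773e-06]), 'position': array([227.99792023, 581.32838914, 244.22112648]), 'ee_rot': array([ 9.82569043e-01, -1.85894801e-01, -1.59580007e-04,  1.08346469e-03]), 'contact_force': array([ 0.34746102, -0.02606104, -0.0859029 ]), 'wrist_torque': array([-0.04930223, -0.02426987,  0.05264092]), 'grasp_force': 0.0, 'gripper_width': 85.23756827150608}
top [[512.18550415   0.         321.58764441]
 [  0.         512.18550415 206.68529085]
 [  0.           0.           1.        ]] [ 415.29024413  199.70266445 1300.56767685] [ 0.70988574 -0.7023479   0.04328298 -0.02993749]
side [[505.98475051   0.         311.53586198]
 [  0.         505.98475051 195.32559399]
 [  0.           0.           1.        ]] [  10.66059535 -826.04656814  538.97060479] [ 0.80207409 -0.19756856  0.13901172 -0.54618637]
```

View pics/top0.png

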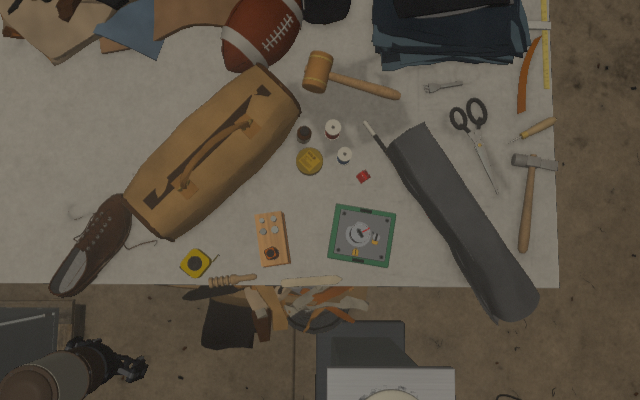

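View pics/side0.png

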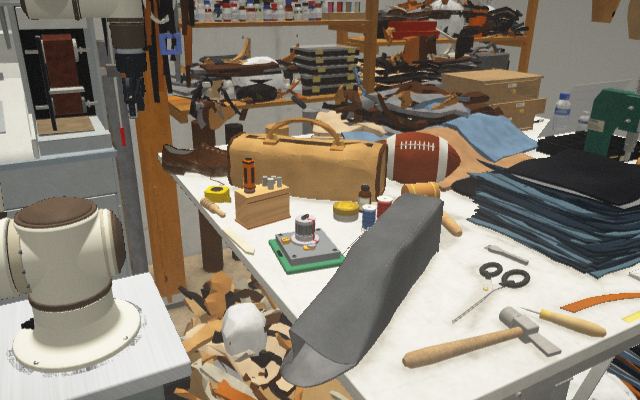

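The top view shows the holder near (362,236), the tool block near (272,238), and the bystanders near (335,150). Next I'll enlarge both.

```bash
cat > h.py <<'E'
import cv2, numpy as np
from bench import *
from scipy.spatial.transform import Rotation as R
def ray(g,u,v,z):
    Rm=R.from_quat(g["orientation"]).as_matrix(); d=Rm@np.linalg.solve(g["mtx"],[u,v,1]); p=np.array(g["position"])
    return p+d*(z-p[2])/d[2]
def proj(g,P):
    Rm=R.from_quat(g["orientation"]).as_matrix(); c=(np.atleast_2d(P)-g["position"])@Rm; q=c@np.array(g["mtx"]).T
    return q[:,:2]/q[:,2:]
def crop(g,u0,v0,w,h,s):
    c=cv2.resize(g["color"][v0:v0+h,u0:u0+w],None,fx=s,fy=s,interpolation=cv2.INTER_CUBIC)
    for k in range(0,w,10): cv2.putText(c,str(u0+k),(k*s,9),0,.33,(0,255,255),1); cv2.line(c,(k*s,10),(k*s,14),(0,255,255),1)
    for k in range(0,h,10): cv2.putText(c,str(v0+k),(0,k*s+4),0,.33,(0,255,255),1)
    return c
E
python3 - <<'E'
from h import *
g=get_image("top"); s=get_image("side")
a=crop(g,322,200,80,70,9); cv2.imwrite("pics/c1.png",a)
b=crop(g,250,205,45,65,9); cc=crop(s,220,150,130,125,6)
cv2.imwrite("pics/c2.png",b); cv2.imwrite("pics/c3.png",cc[:600,:780])
E
```

```text
(no output)
```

View pics/c1.png

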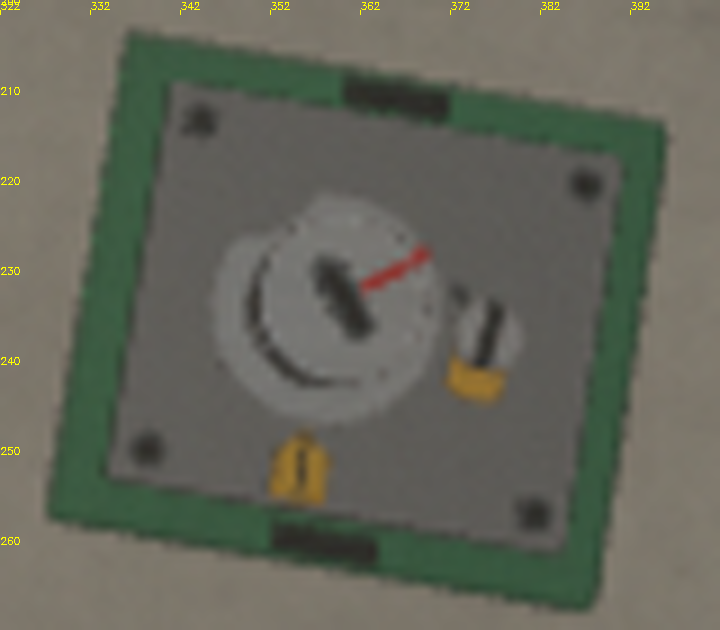

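View pics/c2.png

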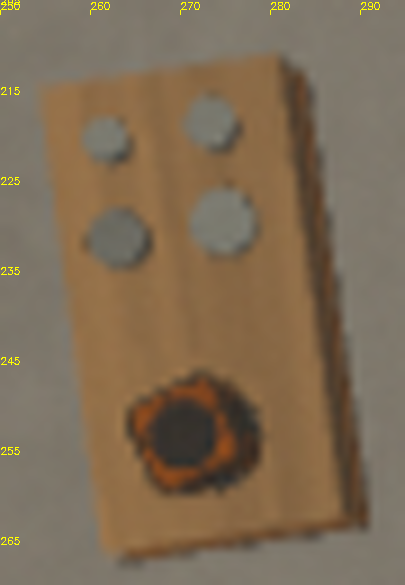

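View pics/c3.png

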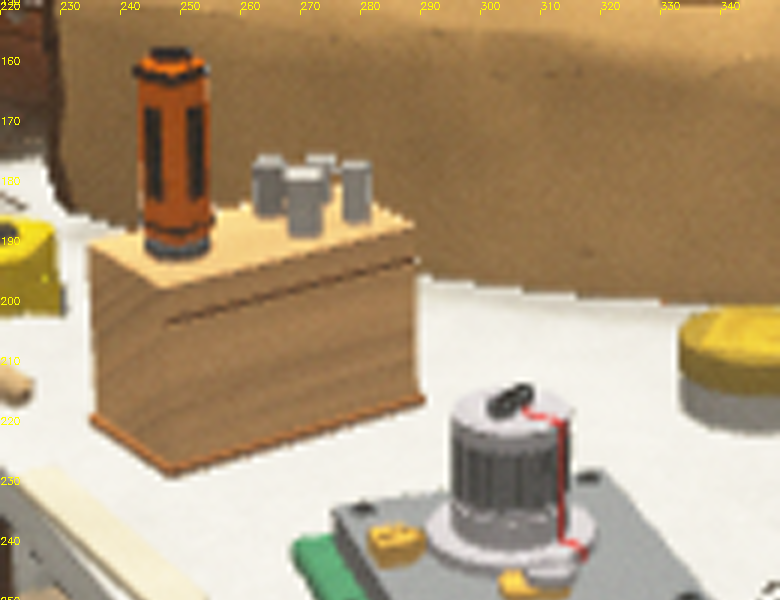

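The crops show:
- **Holder corners (top):** about (337.1,203.6), (395.9,213.9), (387.6,267.8) and (327.3,257.8).
- **Pointer tip:** (355.9,248).
- **Die's red line:** points right and slightly up.
- **Screw head:** (376.3,237.4), with the lug pointing down.
- **Screwdriver top:** (270.8,253.1).

I need a closer look at the handle's yaw.

```bash
python3 - <<'E'
from h import *
g=get_image("top"); s=get_image("side")
P=lambda u,v,z:ray(g,322+u/9,200+v/9,z)
pr=lambda n,p:print(n,np.round(p,1))
G=[P(136,32,12),P(665,125,12),P(590,610,12),P(48,520,12)]; pr("green c",np.mean(G,0)); 
S=[P(170,80,30),P(622,158,30),P(562,550,30),P(105,475,30)]; pr("plate c",np.mean(S,0))
for Q in(G,S):
    for a,b in((1,0),(2,3),(3,0),(2,1)):
        d=Q[b]-Q[a]; print(np.linalg.norm(d[:2]).round(1), np.arctan2(d[1],d[0]).round(3))
pr("tip",P(305,432,40)); pr("screw",P(489,337,42)); 
d=P(495,303,42)-P(482,368,42); print("slot ang",np.arctan2(d[1],d[0]))
pr("diebody top",P(345,283,84)); pr("oblong",P(345,298,90))
d=P(430,250,84)-P(362,287,84); print("line ang",np.arctan2(d[1],d[0]))
Q=lambda u,v,z:ray(g,250+u/9,205+v/9,z)
B=[Q(45,88,85),Q(280,57,85),Q(345,520,85),Q(110,550,85)]; pr("block c",np.mean(B,0))
for a,b in((1,0),(2,3),(3,0),(2,1)):
    d=B[b]-B[a]; print(np.linalg.norm(d[:2]).round(1), np.arctan2(d[1],d[0]).round(3))
pr("sd top",Q(184,433,169))
a=cv2.resize(g["color"][242:264,258:284],None,fx=15,fy=15,interpolation=cv2.INTER_CUBIC)
b=cv2.resize(s["color"][155:195,238:260],None,fx=15,fy=15,interpolation=cv2.INTER_CUBIC)
o=np.zeros((600,730,3),np.uint8); o[:330,:390]=a; o[:600,400:730]=b; cv2.imwrite("pics/c4.png",o)
E
```

```text
green c [477.4  73.5  12. ]
plate c [478.   73.9  30. ]
151.2 1.408
152.9 1.417
138.9 -0.171
137.5 -0.158
127.2 1.411
127.3 1.419
110.6 -0.157
109.6 -0.156
tip [445.4  91.2  40. ]
screw [471.8  41.1  42. ]
slot ang -0.19888886759000207
diebody top [483.7  84.5  84. ]
oblong [479.5  85.1  90. ]
line ang -1.0644728895262043
block c [464.4 294.8  85. ]
62.5 1.714
61.8 1.707
122.6 0.162
123.1 0.156
sd top [429.2 290.3 169. ]
```

View pics/c4.png

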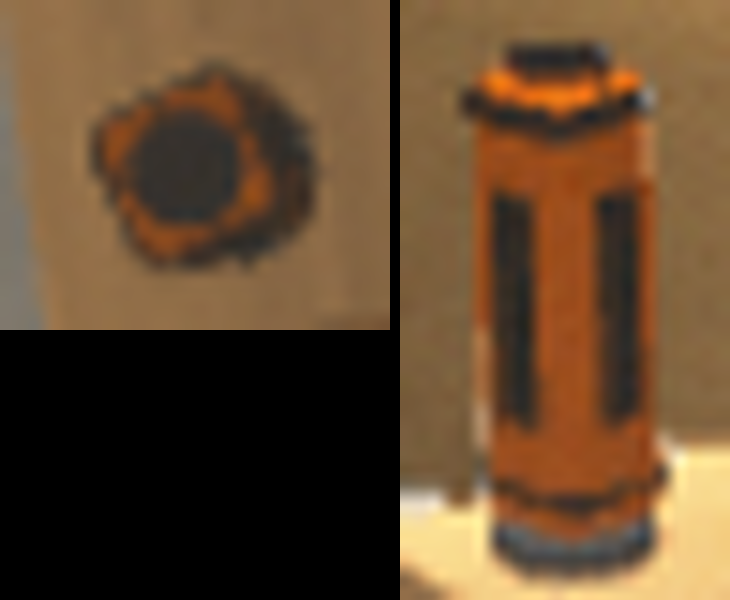

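```bash
python3 - <<'E'
from h import *
g=get_image("top"); s=get_image("side")
c=np.array([479.6,85.4]); e=lambda a:np.array([np.cos(a),np.sin(a)])
for n,f in(("flange foot side 317,242 / rim 313.5,220",s),("top rim 369.8,227.8; in 362.2,231.9",g)):
    print(n)
    for a in np.arange(-2.6,-0.5,.2):
        print(round(a,2),*[proj(f,[*(c+r*e(a)),z]).round(1)[0] for r,z in((32,36),(22,40),(22,84),(8,84))])
for f in(s,g): print("axis",proj(f,[[*c,36],[*c,84],[*c,90]]).round(1).tolist())
print("side screw", proj(s,[[472.4,41.1,42]]), "tip",proj(s,[[446.4,90.9,40]]), "sd top",proj(s,[[429.1,289.6,169]]),"block c",proj(s,[[429.1,289.6,85]]))
m=cv2.inRange(cv2.cvtColor(s["color"],cv2.COLOR_BGR2HSV),(0,150,80),(6,255,255))|cv2.inRange(cv2.cvtColor(s["color"],cv2.COLOR_BGR2HSV),(172,150,80),(180,255,255))
ys,xs=np.nonzero(m[205:260,280:340]); print([(x+280,y+205) for x,y in zip(xs,ys)])
# lug nose & handle corners
sc=np.array([472.3,41.1])
for t in(1.35,1.45,1.53): print("lug",t,proj(g,[[*(sc+18*e(1.413+t)),34]]).round(1), proj(g,[[*(sc+10*e(1.413+t)),42],[*(sc-10*e(1.413+t)),42]]).round(1).tolist())
K=[ray(g,258+u/15,242+v/15,167) for u,v in((210,70),(95,150),(150,265),(270,195))]
for i in range(4):
    d=K[(i+1)%4]-K[i]; print("hd",np.linalg.norm(d[:2]).round(1),(np.arctan2(d[1],d[0])%(np.pi/2)).round(3))
E
```

```text
flange foot side 317,242 / rim 313.5,220
-2.6 [296.4 242.8] [298.9 239.4] [298.8 221.3] [302.2 219. ]
-2.4 [299.  243.4] [300.7 239.8] [300.6 221.6] [302.9 219.2]
-2.2 [301.9 243.7] [302.6 240. ] [302.6 221.8] [303.6 219.2]
-2.0 [304.8 243.8] [304.6 240.1] [304.6 221.9] [304.3 219.3]
-1.8 [307.7 243.6] [306.5 240. ] [306.6 221.8] [305.  219.2]
-1.6 [310.4 243.1] [308.4 239.7] [308.5 221.5] [305.7 219.1]
-1.4 [312.9 242.5] [310.1 239.2] [310.2 221.1] [306.3 219. ]
-1.2 [315.  241.6] [311.5 238.6] [311.7 220.5] [306.9 218.8]
-1.0 [316.6 240.5] [312.7 237.9] [312.8 219.8] [307.3 218.5]
-0.8 [317.7 239.3] [313.5 237.1] [313.6 219.1] [307.6 218.3]
-0.6 [318.3 238.1] [313.9 236.3] [314.  218.3] [307.7 218. ]
top rim 369.8,227.8; in 362.2,231.9
-2.6 [364.8 245.4] [362.9 241.8] [364.7 241.2] [361.7 236.1]
-2.4 [366.9 243.8] [364.3 240.8] [366.2 240.1] [362.2 235.7]
-2.2 [368.6 241.9] [365.5 239.4] [367.4 238.7] [362.7 235.2]
-2.0 [369.9 239.7] [366.4 237.9] [368.4 237.1] [363.  234.6]
-1.8 [370.7 237.3] [367.  236.2] [368.9 235.4] [363.2 234. ]
-1.6 [371.  234.7] [367.2 234.5] [369.2 233.6] 
[... 683 characters left out ...]
(313), np.int64(222)), (np.int64(313), np.int64(224)), (np.int64(313), np.int64(225)), (np.int64(313), np.int64(226)), (np.int64(313), np.int64(228)), (np.int64(313), np.int64(229)), (np.int64(313), np.int64(230)), (np.int64(313), np.int64(233)), (np.int64(313), np.int64(234)), (np.int64(313), np.int64(235)), (np.int64(313), np.int64(236)), (np.int64(313), np.int64(237)), (np.int64(313), np.int64(238)), (np.int64(313), np.int64(239)), (np.int64(315), np.int64(240))]
lug 1.35 [[373.2 244.1]] [[374.8, 241.0], [377.8, 233.5]]
lug 1.45 [[373.9 244.4]] [[375.2, 241.1], [377.4, 233.3]]
lug 1.53 [[374.5 244.5]] [[375.5, 241.2], [377.1, 233.3]]
hd 20.4 0.621
hd 18.7 0.466
hd 20.2 0.539
hd 20.4 0.466
```

Both views put the die's line at about -1.05 rad in world, so it needs about 2.25 rad clockwise. That's more than the text states, but the scallop agrees with it. I'm moving above the die.

>>> {"method": "carry_out", "body": {
  "motion": [
    [0,0,-0.08,80,70,0,1],
    [0,0,-0.15,130,112,0,1],
    [0,0,-0.22,175,156,0,1],
    [0,0,-0.3,220,196,0,1],
    [0,0,-0.37,262,234,0,1]
  ]
}}

```text
clock: 1.02
position: [369.9, 301.3, 245.7]
ee_rot: [1.0, -0.0, 0.0, -0.0]
contact_force: [0.6, -0.2, 0.5]
gripper_width: 85.7
grasp_force: 0.0
```

```bash
cat >> h.py <<'E'
def go(x,y,z,psi):
    s=read_state(); r=R.from_quat(s["ee_rot"]); M=r.as_matrix(); p=s["position"]
    d=M.T@(np.array([x,y,z])-p); T=R.from_euler("z",psi)*R.from_quat([1,0,0,0])
    print("t",round(s["clock"],2),"p",p.round(1),"psi",round(np.arctan2(M[1,0],M[0,0]),3),"w",round(s["gripper_width"],1),"gf",round(s["grasp_force"],1),"F",s["contact_force"].round(1),"T",s["wrist_torque"].round(2),"j6",s["joints"][5].round(2))
    print("turn",(r.inv()*T).as_rotvec().round(3),"shift",d.round(1))
E
python3 -c "
from h import *
go(479.6,85.4,160,0)"
```

```text
t 1.02 p [369.9 301.3 245.7] psi -0.001 w 85.7 gf 0.0 F [ 0.6 -0.2  0.5] T [ 0.06 -0.12 -0.05] j6 0.54
turn [-0.001 -0.001 -0.001] shift [109.8 215.8  85.6]
```

>>> {"method": "carry_out", "body": {
  "motion": [
    [0,0,0,28,55,0,1],
    [0,0,0,56,110,0,1],
    [0,0,0,83,165,20,1],
    [0,0,0,110,216,60,1],
    [0,0,0,110,216,86,1]
  ]
}}

```text
clock: 1.65
position: [479.4, 84.0, 158.5]
ee_rot: [1.0, -0.004, 0.0, -0.0]
contact_force: [0.4, 1.2, -0.1]
gripper_width: 85.9
grasp_force: 0.0
```

>>> {"method": "carry_out", "body": {
  "motion": [
    [0,0,0,0,0,40,1],
    [0,0,0,0,0,80,1],
    [0,0,0,0,0,94,1],
    [0,0,0,0,0,94,1]
  ]
}}

```text
clock: 2.15
position: [478.6, 86.7, 65.1]
ee_rot: [1.0, -0.002, -0.0, 0.0]
contact_force: [0.0, 0.1, 0.6]
gripper_width: 85.4
grasp_force: 0.0
```

```bash
python3 - <<'E'
from h import *
go(479.6,85.4,66,0)
g=get_image("top"); s=get_image("side")
a=crop(g,322,200,80,70,9)[:600,:400]; b=crop(s,270,180,65,85,6)[:600]
o=np.zeros((600,400+b.shape[1],3),np.uint8); o[:,:400]=a;o[:b.shape[0],400:]=b; cv2.imwrite("pics/d1.png",o)
E
```

```text
t 2.15 p [478.6  86.7  65.1] psi -0.003 w 85.4 gf 0.0 F [0.  0.1 0.6] T [ 0.04 -0.02  0.02] j6 1.05
turn [ 0.001  0.001 -0.003] shift [ 1.   1.3 -0.9]
```

>>> {"method": "carry_out", "body": {
  "motion": [
    [0,0,0,1,1.3,-1,-1],
    [0,0,0,1,1.3,-1,-1],
    [0,0,0,1,1.3,-1,-1],
    [0,0,0,1,1.3,-1,-1],
    [0,0,0,1,1.3,-1,-1]
  ]
}}

```text
clock: 2.88
position: [480.2, 85.8, 67.5]
ee_rot: [1.0, -0.002, 0.001, -0.0]
contact_force: [-1.3, 1.4, 3.9]
gripper_width: 42.6
grasp_force: 60.5
```

```bash
python3 - <<'E'
from h import *
go(479.6,85.4,66,0)
E
```

```text
t 2.88 p [480.2  85.8  67.5] psi -0.004 w 42.6 gf 60.5 F [-1.3  1.4  3.9] T [ 0.24  0.38 -0.04] j6 1.06
turn [-0.001 -0.002 -0.004] shift [-0.6  0.4  1.5]
```

>>> {"method": "carry_out", "body": {
  "motion": [
    [0,0,0.12,0,0,0,-1],
    [0,0,0.27,0,0,0,-1],
    [0,0,0.42,0,0,0,-1],
    [0,0,0.57,0,0,0,-1],
    [0,0,0.72,0,0,0,-1]
  ]
}}

```text
clock: 3.5
position: [480.5, 85.6, 67.5]
ee_rot: [0.935, -0.356, 0.001, -0.001]
contact_force: [1.1, 0.0, 4.7]
gripper_width: 42.7
grasp_force: 60.6
```

```bash
python3 - <<'E'
from h import *
go(479.6,85.4,66,-2.2)
E
```

```text
t 3.5 p [480.5  85.6  67.5] psi -0.727 w 42.7 gf 60.6 F [1.1 0.  4.7] T [-0.31  0.04  0.09] j6 0.33
turn [-0.003  0.     1.473] shift [-0.5  0.8  1.5]
```

>>> {"method": "carry_out", "body": {
  "motion": [
    [0,0,0.15,0,0,0,-1],
    [0,0,0.3,0,0,0,-1],
    [0,0,0.45,0,0,0,-1],
    [0,0,0.6,0,0,0,-1],
    [0,0,0.75,0,0,0,-1]
  ]
}}

```text
clock: 4.12
position: [480.4, 85.5, 67.5]
ee_rot: [0.739, -0.673, 0.001, -0.001]
contact_force: [-1.1, -0.5, 5.8]
gripper_width: 42.6
grasp_force: 60.6
```

>>> {"method": "carry_out", "body": {
  "motion": [
    [0,0,0.15,0,0,0,-1],
    [0,0,0.3,0,0,0,-1],
    [0,0,0.45,0,0,0,-1],
    [0,0,0.6,0,0,0,-1],
    [0,0,0.7,0,0,0,-1]
  ]
}}

```text
clock: 4.75
position: [480.3, 86.0, 67.5]
ee_rot: [-0.464, 0.886, -0.0, 0.001]
contact_force: [-1.2, 1.7, 3.4]
gripper_width: 42.6
grasp_force: 60.6
```

>>> {"method": "carry_out", "body": {
  "motion": [
    [0,0,0,0,0,0,1],
    [0,0,0,0,0,0,1],
    [0,0,0,0,0,-40,1],
    [0,0,0,0,0,-90,1],
    [0,0,0,0,0,-100,1]
  ]
}}

```text
clock: 5.38
position: [481.3, 86.0, 169.7]
ee_rot: [-0.466, 0.885, -0.0, 0.004]
contact_force: [-0.1, 0.4, 0.0]
gripper_width: 85.2
grasp_force: 0.0
```

>>> {"method": "carry_out", "body": {
  "motion": [
    [0,0,0,50,0,0,1],
    [0,0,0,105,0,0,1],
    [0,0,0,150,0,0,1]
  ]
}}

```text
clock: 5.75
position: [392.4, -39.6, 165.4]
ee_rot: [-0.465, 0.885, 0.0, -0.001]
contact_force: [0.6, -0.2, 0.5]
gripper_width: 85.4
grasp_force: 0.0
```

```bash
python3 - <<'E'
from h import *
go(429.1,289.6,240,-1.07)
g=get_image("top"); s=get_image("side")
cv2.imwrite("pics/e0.png",g["color"])
a=crop(g,330,210,60,60,8); b=crop(s,275,195,50,65,8)[:600]
o=np.zeros((600,800,3),np.uint8); o[:480,:a.shape[1]]=a[:600];h,w=b.shape[:2]; w=min(w,320);o[:h,480:480+w]=b[:,:w]; cv2.imwrite("pics/e1.png",o)
E
```

```text
t 5.75 p [392.4 -39.6 165.4] psi -2.173 w 85.4 gf 0.0 F [ 0.6 -0.2  0.5] T [-0.03 -0.04  0.01] j6 -0.92
turn [ 0.002 -0.    -1.103] shift [-292.   156.4  -74.7]
```

View pics/e1.png

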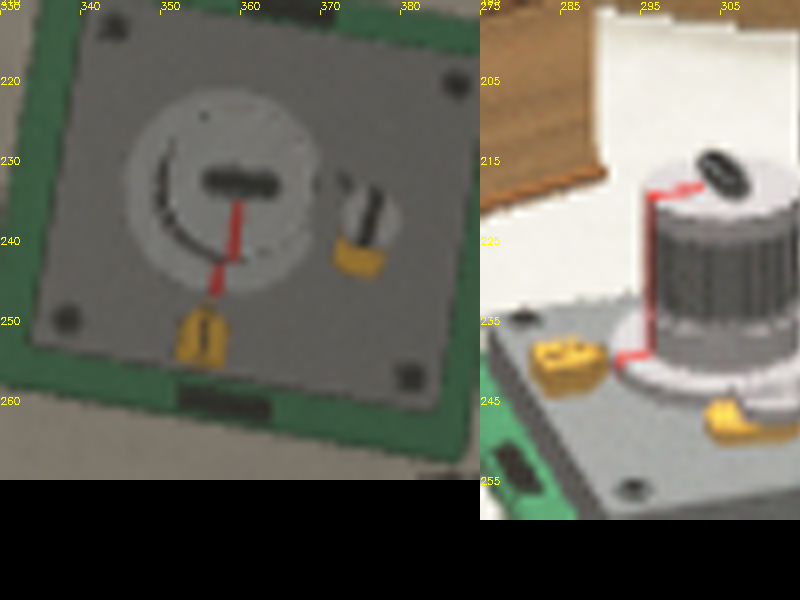

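The die's line now runs from (359.9,235.6) to its foot at (357,246.5), just to the right of the pointer tip at (355.9,248.5). I'll work out what's left to turn.

```bash
python3 - <<'E'
from h import *
g=get_image("top"); s=get_image("side")
e=lambda a:np.array([np.cos(a),np.sin(a)])
def red(f,x0,y0,x1,y1):
    h=cv2.cvtColor(f["color"],cv2.COLOR_BGR2HSV)[y0:y1,x0:x1]; m=((h[...,0]<7)|(h[...,0]>172))&(h[...,1]>110)&(h[...,2]>60)
    ys,xs=np.nonzero(m); return np.c_[xs+x0,ys+y0]
rt=red(g,348,228,372,250); print(rt.tolist())
from scipy.optimize import minimize
# subpixel: red-weighted centroid per row (top)
I=g["color"].astype(float); w=np.clip(I[...,2]-(I[...,0]+I[...,1])/2-8,0,None)
for v in range(233,249):
    ww=w[v,353:366]; print(v,(ww@np.arange(353,366)/max(ww.sum(),1e-6)).round(2) if ww.sum()>15 else None)
c=np.array([479.6,85.4])
for a in(-3.3,-3.2,-3.1,-3.0): print(a,proj(g,[[*(c+8*e(a)),84],[*(c+22*e(a)),84],[*(c+22*e(a)),36],[*(c+32*e(a)),36]]).round(2).tolist(),proj(s,[[*(c+22*e(a)),84],[*(c+32*e(a)),36]]).round(2).tolist())
Is=s["color"].astype(float); ws=np.clip(Is[...,2]-(Is[...,0]+Is[...,1])/2-15,0,None)
for v in range(222,242,3): ww=ws[v,288:303]; print(v,(ww@np.arange(288,303)/ww.sum()).round(2))
E
```

```text
[[359, 235], [359, 236], [359, 237], [359, 238], [359, 239], [359, 240], [359, 241], [359, 242], [357, 243], [357, 244], [356, 245], [357, 245], [356, 246], [357, 246]]
233 None
234 None
235 359.3
236 359.27
237 359.09
238 358.86
239 358.82
240 358.67
241 358.62
242 358.26
243 356.82
244 356.66
245 356.55
246 356.52
247 356.12
248 355.04
-3.3 [[359.43, 236.5], [358.48, 242.32], [356.71, 242.98], [356.06, 246.99]] [[294.66, 219.03], [290.48, 239.28]]
-3.2 [[359.76, 236.54], [359.4, 242.43], [357.6, 243.09], [357.35, 247.14]] [[295.0, 219.42], [290.96, 239.88]]
-3.1 [[360.09, 236.55], [360.33, 242.44], [358.49, 243.1], [358.65, 247.16]] [[295.44, 219.78], [291.57, 240.45]]
-3.0 [[360.43, 236.52], [361.25, 242.37], [359.37, 243.03], [359.94, 247.06]] [[295.96, 220.13], [292.32, 241.0]]
222 295.67
225 295.59
228 295.62
231 295.67
234 295.73
237 295.3
240 290.37
```

The line is within about 0.02 rad of the pointer and the die is seated. Next is the screwdriver. I'm gripping it with the closing line across the block, away from the punches.

>>> {"method": "carry_out", "body": {
  "motion": [
    [0,0,0,-20,10,-55,1],
    [0,0,0.1,-70,38,-75,1],
    [0,0,0.2,-125,67,-75,1],
    [0,0,0.3,-180,96,-75,1],
    [0,0,0.4,-235,126,-75,1]
  ]
}}

```text
clock: 6.58
position: [424.0, 229.9, 241.1]
ee_rot: [-0.279, 0.96, 0.0, 0.0]
contact_force: [1.1, -1.2, 0.3]
gripper_width: 85.6
grasp_force: 0.0
```

```bash
python3 - <<'E'
from h import *
go(429.1,289.6,240,-2.64)
E
```

```text
t 6.58 p [424.  229.9 241.1] psi -2.575 w 85.6 gf 0.0 F [ 1.1 -1.2  0.3] T [-0.01 -0.15 -0.04] j6 -1.84
turn [-0.     0.     0.065] shift [-36.3  47.6   1.1]
```

>>> {"method": "carry_out", "body": {
  "motion": [
    [0,0,0.065,-36.3,47.6,1,1],
    [0,0,0.065,-36.3,47.6,1,1],
    [0,0,0.065,-36.3,47.6,40,1],
    [0,0,0.065,-36.3,47.6,80,1],
    [0,0,0.065,-36.3,47.6,108,1]
  ]
}}

```text
clock: 7.2
position: [428.3, 285.9, 131.1]
ee_rot: [-0.249, 0.968, -0.001, -0.001]
contact_force: [-0.5, 0.0, -0.5]
gripper_width: 85.2
grasp_force: 0.0
```

```bash
python3 - <<'E'
from h import *
go(429.1,289.6,133,-2.64)
E
```

```text
t 7.2 p [428.3 285.9 131.1] psi -2.638 w 85.2 gf 0.0 F [-0.5  0.  -0.5] T [-0.03 -0.02 -0.01] j6 -1.97
turn [-0.001 -0.003  0.002] shift [-2.5  2.9 -1.9]
```

>>> {"method": "carry_out", "body": {
  "motion": [
    [0,0,0,0,0,0,1],
    [0,0,0,0,0,0,1]
  ]
}}

```text
clock: 7.45
position: [429.7, 287.0, 134.3]
ee_rot: [-0.249, 0.968, 0.0, 0.001]
contact_force: [0.4, -0.3, 0.5]
gripper_width: 85.3
grasp_force: 0.0
```

```bash
python3 - <<'E'
from h import *
go(429.1,289.6,133,-2.64)
E
```

```text
t 7.45 p [429.7 287.  134.3] psi -2.638 w 85.3 gf 0.0 F [ 0.4 -0.3  0.5] T [0.05 0.06 0.02] j6 -1.97
turn [0.    0.002 0.002] shift [-0.8  2.6  1.3]
```

>>> {"method": "carry_out", "body": {
  "motion": [
    [0,0,0,-0.8,2.4,0.5,1],
    [0,0,0,-0.8,2.4,0.5,-1],
    [0,0,0,-0.8,2.4,0.5,-1],
    [0,0,0,-0.8,2.4,0.5,-1],
    [0,0,0,-0.8,2.4,0.5,-1]
  ]
}}

```text
clock: 8.07
position: [428.5, 288.8, 133.0]
ee_rot: [-0.249, 0.969, 0.0, 0.0]
contact_force: [-0.3, -0.6, 1.2]
gripper_width: 23.5
grasp_force: 60.3
```

>>> {"method": "carry_out", "body": {
  "motion": [
    [0,0,0,0,0,0,-1],
    [0,0,0,0,0,0,-1],
    [0,0,0,0,0,0,-1]
  ]
}}

```text
clock: 8.45
position: [428.6, 288.8, 133.0]
ee_rot: [-0.249, 0.969, 0.0, 0.0]
contact_force: [0.5, -1.2, 2.5]
gripper_width: 23.5
grasp_force: 60.4
```

```bash
python3 - <<'E'
from h import *
for i in range(3): go(429.1,289.6,133,-2.64)
E
```

```text
t 8.45 p [428.6 288.8 133. ] psi -2.639 w 23.5 gf 60.4 F [ 0.5 -1.2  2.5] T [-0.07  0.18  0.04] j6 -1.98
turn [-0.     0.     0.001] shift [-0.8  0.4  0. ]
t 8.45 p [428.6 288.8 133. ] psi -2.639 w 23.5 gf 60.4 F [ 0.5 -1.2  2.5] T [-0.07  0.18  0.04] j6 -1.98
turn [-0.     0.     0.001] shift [-0.8  0.4  0. ]
t 8.45 p [428.6 288.8 133. ] psi -2.639 w 23.5 gf 60.4 F [ 0.5 -1.2  2.5] T [-0.07  0.18  0.04] j6 -1.98
turn [-0.     0.     0.001] shift [-0.8  0.4  0. ]
```

>>> {"method": "carry_out", "body": {
  "motion": [
    [0,0,0,0,0,-25,-1],
    [0,0,0,0,0,-60,-1],
    [0,0,0,0,0,-100,-1],
    [0,0,0,0,0,-125,-1],
    [0,0,0,0,0,-125,-1]
  ]
}}

```text
clock: 9.07
position: [428.9, 289.4, 259.1]
ee_rot: [-0.249, 0.969, 0.001, 0.001]
contact_force: [-0.8, -0.0, -2.4]
gripper_width: 23.3
grasp_force: 60.1
```

```bash
python3 - <<'E'
from h import *
go(429.1,289.6,133,-2.64)
s=get_image("side");p=read_state()["position"]
pt=[[p[0],p[1],p[2]-128],[p[0],p[1],p[2]+39]];q=proj(s,pt);print(q)
u,v=q[0].astype(int); c=crop(s,u-25,v-75,50,85,7);cv2.imwrite("pics/f1.png",c)
E
```

```text
t 9.07 p [428.9 289.4 259.1] psi -2.639 w 23.3 gf 60.1 F [-0.8 -0.  -2.4] T [ 0.03 -0.    0.01] j6 -1.98
turn [0.002 0.004 0.001] shift [ 2.000e-01 -1.000e-01  1.261e+02]
[[247.9761869  175.03966176]
 [245.22621474 107.72836187]]
```

View pics/f1.png

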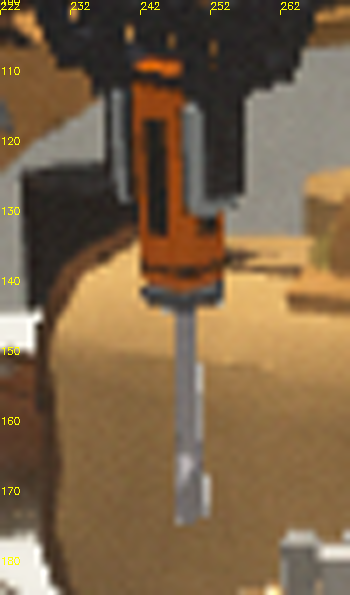

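The blade looks wide on its left-hand face, so it lies along tool y. I'll go above the screw at ψ = -1.79 and check it there, face-on to the side camera.

```bash
python3 - <<'E'
from h import *
go(472.3,41.1,240,-1.79)
E
```

```text
t 9.12 p [428.1 288.7 257.2] psi -2.639 w 23.4 gf 60.1 F [-0.1  0.  -1.9] T [-0.07  0.04 -0.02] j6 -1.98
turn [ 0.001  0.    -0.849] shift [  80.5 -238.3   17.1]
```

>>> {"method": "carry_out", "body": {
  "motion": [
    [0,0,-0.1,10,-30,0,-1],
    [0,0,-0.25,27,-80,0,-1],
    [0,0,-0.4,44,-132,0,-1],
    [0,0,-0.55,62,-184,0,-1],
    [0,0,-0.7,76,-226,6,-1]
  ]
}}

```text
clock: 9.75
position: [469.9, 52.1, 249.9]
ee_rot: [-0.567, 0.823, 0.001, -0.001]
contact_force: [0.6, 0.0, -0.8]
gripper_width: 23.8
grasp_force: 60.1
```

>>> {"method": "carry_out", "body": {
  "motion": [
    [0,0,-0.15,0,0,0,-1],
    [0,0,-0.15,0,0,0,-1],
    [0,0,-0.15,0,0,0,-1]
  ]
}}

```text
clock: 10.12
position: [470.3, 54.3, 250.7]
ee_rot: [-0.625, 0.78, 0.0, -0.001]
contact_force: [0.4, -0.3, -0.9]
gripper_width: 23.2
grasp_force: 60.1
```

```bash
python3 - <<'E'
from h import *
go(472.3,41.1,240,-1.79)
E
```

```text
t 10.12 p [470.3  54.3 250.7] psi -1.79 w 23.2 gf 60.1 F [ 0.4 -0.3 -0.9] T [ 0.01 -0.    0.01] j6 -0.68
turn [ 0.002 -0.001 -0.   ] shift [12.5 -4.8 10.8]
```

>>> {"method": "carry_out", "body": {
  "motion": [
    [0,0,0,12.5,-4.8,10,-1],
    [0,0,0,12.5,-4.8,40,-1],
    [0,0,0,12.5,-4.8,60,-1],
    [0,0,0,12.5,-4.8,60,-1],
    [0,0,0,12.5,-4.8,60,-1]
  ]
}}

```text
clock: 10.75
position: [473.3, 40.9, 192.3]
ee_rot: [-0.626, 0.78, -0.0, 0.0]
contact_force: [-0.5, 0.0, -0.9]
gripper_width: 23.4
grasp_force: 60.1
```

```bash
python3 - <<'E'
from h import *
go(472.3,41.1,165,-1.79)
g=get_image("top"); s=get_image("side");p=read_state()["position"]
pt=[[p[0],p[1],p[2]-128],[472.3,41.1,42],[p[0],p[1],p[2]-45]];print(proj(s,pt).round(1).tolist(),proj(g,pt).round(1).tolist())
b=cv2.resize(s["color"][190:255,285:340],None,fx=9,fy=9,interpolation=cv2.INTER_CUBIC); a=crop(s,285,190,55,65,9)
cv2.imwrite("pics/g1.png",a)
E
```

```text
t 10.75 p [473.3  40.9 192.3] psi -1.789 w 23.4 gf 60.1 F [-0.5  0.  -0.9] T [ 0.06 -0.05  0.03] j6 -0.65
turn [-0.001  0.     0.001] shift [ 0.1  1.  27.3]
[[311.0, 234.0], [310.5, 243.5], [311.3, 198.1]] [[377.5, 236.4], [376.3, 237.2], [382.2, 234.7]]
```

View pics/g1.png

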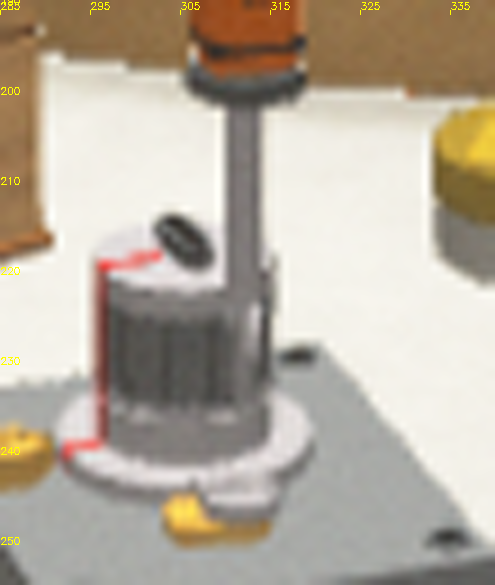

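The blade hangs just above the screw, but its outline is hard to read against the dark die. I'll compare it numerically with the first picture.

```bash
python3 - <<'E'
from h import *
s=get_image("side")["color"].astype(int); o=cv2.imread("pics/side0.png").astype(int)
d=np.abs(s-o).sum(2)
print("u   ",*range(304,322))
for v in range(212,247): print(v,*["%3d"%x for x in d[v,304:322]]," | ",*["%3d"%x for x in s[v,304:322].mean(1)])
E
```

```text
u    304 305 306 307 308 309 310 311 312 313 314 315 316 317 318 319 320 321
212   9   2   2   3   1   0 357 357 357 379  76   1   2   2   1   2   4   1  |  238 241 242 241 241 242 123 122 124 117 217 241 240 240 240 241 239 240
213 100  10  12  22  15   1 350 373 351 363  81   6   2   3   1   2   2   0  |  207 233 236 239 240 240 124 116 124 120 214 239 240 240 240 240 241 240
214 505 190 322 457 300   3 345 355 339 367  79   1   2   1   2   2   3   2  |   53 112 184 227 234 234 122 120 125 118 213 240 240 240 239 240 240 241
215  14   8  58 180 416  20 321 318 329 364  80   0   3   2   2   2   2   3  |   82  54  94 171 216 218 120 120 124 116 211 239 239 239 239 240 241 240
216 141  36  79  76 301   4 307 302 302 332 103   4   1   3   2   1   1   0  |  108  80  59  95 186 222 123 124 123 119 203 238 240 240 240 241 241 240
217  78  64  16  35  25  11 314 313 308 321 114   5   0   1   0   0   2   1  |   64  88  85  71 146 219 120 120 121 118 191 235 241 241 241 241 241 242
218 112  41 263 209 234  28 271 301 285 329  91  41   4   1   3   2   0   1  |  105  70  70  71 108 217 123 121
[... 3596 characters left out ...]
  28   5   3   5  |  218 219 217 221 205 219 209 209 209 208 186 154 122 119 137 168 169 167
243   3  19 140  54   3   3   6  12   4  12   9   6  33  82   7   8   4   8  |  213 207 167 204 196 194 178 178 188 190 179 146 124 148 169 172 171 169
244  73  72 113   6   4   4   4   9  12   3   2   2   9   6   7   4   1   8  |  143 143 126 156 170 173 176 187 187 202 190 172 147 168 171 168 169 168
245   2   9   5   7   5   1   3   6   6   3   8   4   9   8   7   3   7  10  |  170 168 169 127 194 201 209 208 211 211 194 147 155 168 170 169 168 169
246   9  12   6   6   3   4   3   9   9   6   0  19   5   7   9   8   1   3  |  183 187 184 148 119 132 152 145 149 144 131 123 158 167 171 168 170 167
```

The blade is only about 3 px wide here, where it would be about 7 px face-on. So it lies along tool x, and I'm turning 90° anticlockwise to ψ = -0.22.

>>> {"method": "carry_out", "body": {
  "motion": [
    [0,0,-0.17,0,0,0,-1],
    [0,0,-0.34,0,0,0,-1],
    [0,0,-0.51,0,0,0,-1],
    [0,0,-0.68,0,0,0,-1],
    [0,0,-0.85,0,0,0,-1]
  ]
}}

```text
clock: 11.52
position: [473.1, 41.1, 192.5]
ee_rot: [0.893, -0.45, 0.001, -0.001]
contact_force: [-0.5, 0.1, -0.9]
gripper_width: 23.6
grasp_force: 60.1
```

>>> {"method": "carry_out", "body": {
  "motion": [
    [0,0,-0.17,0,0,0,-1],
    [0,0,-0.34,0,0,0,-1],
    [0,0,-0.51,0,0,0,-1],
    [0,0,-0.68,0,0,0,-1],
    [0,0,-0.72,0,0,0,-1]
  ]
}}

```text
clock: 12.15
position: [473.1, 41.1, 192.6]
ee_rot: [0.994, -0.108, 0.001, -0.0]
contact_force: [0.2, 0.4, -1.0]
gripper_width: 23.1
grasp_force: 60.1
```

>>> {"method": "carry_out", "body": {
  "motion": [
    [0,0,0,0,0,0,-1],
    [0,0,0,0,0,0,-1],
    [0,0,0,0,0,0,-1]
  ]
}}

```text
clock: 12.52
position: [472.8, 40.9, 191.9]
ee_rot: [0.994, -0.109, 0.0, -0.0]
contact_force: [0.5, -0.4, -1.7]
gripper_width: 23.2
grasp_force: 60.1
```

```bash
python3 - <<'E'
from h import *
go(472.3,41.1,165,-0.22)
S=get_image("side");s=S["color"].astype(int); p=read_state()["position"]
print(proj(S,[[*p[:2],p[2]-128],[*p[:2],p[2]-100]]).round(1).tolist(), proj(S,[[472.3,41.1,42],[472.3,41.1,30]]).round(1).tolist())
print("u   ",*range(304,322))
for v in range(214,248): print(v,*["%3d"%x for x in s[v,304:322].mean(1)])
E
```

```text
t 12.53 p [472.8  40.9 191.9] psi -0.219 w 23.2 gf 60.1 F [ 0.5 -0.4 -1.7] T [-0.02  0.06  0.05] j6 0.92
turn [-0.    -0.     0.001] shift [-0.6 -0.  26.9]
[[310.8, 234.4], [310.9, 222.5]] [[310.5, 243.5], [310.4, 248.5]]
u    304 305 306 307 308 309 310 311 312 313 314 315 316 317 318 319 320 321
214  56 114 185 227 233 178 123 121 119 146 239 239 239 240 240 240 241 242
215  82  55  94 168 213 167 122 122 118 144 236 240 239 239 240 240 239 240
216 106  76  60  93 186 172 122 118 118 139 232 240 240 241 240 241 240 240
217  60  89  90  72 147 168 120 121 119 142 221 236 241 240 241 241 241 241
218 105  70  71  67 106 168 119 120 122 141 221 192 240 241 242 240 242 241
219 194 121 100 103 158 167 120 120 117 137 210 167 238 240 241 241 241 241
220 223 223 192 191 222 174 122 119 120 132 102 176 239 239 240 239 241 240
221 217 219 218 215 214 163 121 121 116 111 114 169 238 240 241 241 241 241
222 150 174 175 145 141 119 119 121 120 117 109 157 240 241 241 240 241 242
223 126 121 124 124 125 117 120 119 121 115  83 157 239 239 240 241 240 242
224 123 123 120 116 118 143 130 122 120 1
[... 1082 characters left out ...]
 222 186 168 165
239 125 123 125 125 121 125 123 124 132 134 176 221 219 220 205 138 167 167
240 125 129 123 125 129 133 134 146 180 196 221 221 219 215 152 130 164 166
241 147 147 148 148 161 184 180 218 221 219 220 216 198 145 116 156 165 166
242 219 218 214 220 204 218 209 208 208 208 189 155 120 123 135 167 166 167
243 212 204 168 203 195 193 175 174 185 193 178 144 124 147 171 166 168 168
244 146 143 132 156 172 172 177 185 181 198 188 170 146 165 167 169 169 169
245 173 169 169 130 195 201 209 210 210 212 192 145 152 165 168 167 169 169
246 187 184 186 150 121 136 148 147 149 147 132 121 155 169 168 170 169 171
247 181 183 183 165 133 128 121 121 117 119 119 140 170 168 169 166 171 170
```

The blade is now face-on: rows 228–234 span u 308–314.2, centred within 0.5 px of the screw. I'm lowering it.

>>> {"method": "carry_out", "body": {
  "motion": [
    [0,0,0,-0.4,0,10,-1],
    [0,0,0,-0.4,0,18,-1],
    [0,0,0,-0.4,0,20,-1],
    [0,0,0,-0.4,0,22,-1],
    [0,0,0,-0.4,0,24,-1]
  ]
}}

```text
clock: 13.2
position: [472.8, 41.2, 168.0]
ee_rot: [0.994, -0.109, 0.0, -0.0]
contact_force: [0.3, 1.3, -0.5]
gripper_width: 23.5
grasp_force: 60.3
```

```bash
python3 -c "
from h import *
go(472.3,41.1,164,-0.22)"
```

```text
t 13.2 p [472.8  41.2 168. ] psi -0.219 w 23.5 gf 60.3 F [ 0.3  1.3 -0.5] T [0.32 0.04 0.03] j6 0.92
turn [-0.001 -0.001  0.001] shift [-0.5  0.2  4. ]
```

>>> {"method": "carry_out", "body": {
  "motion": [
    [0,0,0,0,0,1,-1],
    [0,0,0,0,0,2,-1],
    [0,0,0,0,0,3,-1],
    [0,0,0,0,0,4,-1],
    [0,0,0,0,0,4,-1]
  ]
}}

```text
clock: 13.82
position: [472.9, 41.4, 164.1]
ee_rot: [0.994, -0.109, 0.001, -0.0]
contact_force: [1.7, 2.5, 0.8]
gripper_width: 23.1
grasp_force: 60.3
```

```bash
python3 -c "
from h import *
go(472.3,41.1,164,-0.22)"
```

```text
t 13.82 p [472.9  41.4 164.1] psi -0.219 w 23.1 gf 60.3 F [1.7 2.5 0.8] T [ 1.09 -0.31 -0.02] j6 0.92
turn [-0.001 -0.001  0.001] shift [-0.5  0.4  0.1]
```

>>> {"method": "carry_out", "body": {
  "motion": [
    [0,0,0,0,-0.4,0.5,-1],
    [0,0,0,0,-0.7,1,-1],
    [0,0,0,0,-0.7,1.5,-1]
  ]
}}

```text
clock: 14.2
position: [473.3, 41.6, 163.9]
ee_rot: [0.994, -0.109, 0.001, 0.0]
contact_force: [-2.1, 1.3, 10.8]
gripper_width: 23.4
grasp_force: 61.5
```

```bash
python3 -c "
from h import *
go(472.3,41.1,164,-0.22)"
```

```text
t 14.2 p [473.3  41.6 163.9] psi -0.218 w 23.4 gf 61.5 F [-2.1  1.3 10.8] T [ 0.73  0.59 -0.02] j6 0.92
turn [ 0.    -0.002  0.002] shift [-0.9  0.7 -0.1]
```

Seated: the blade is on the floor with about 11 N. Now I'll turn it clockwise.

>>> {"method": "carry_out", "body": {
  "motion": [
    [0,0,0.08,0,0,0,-1],
    [0,0,0.16,0,0,0,-1],
    [0,0,0.24,0,0,0,-1],
    [0,0,0.32,0,0,0,-1],
    [0,0,0.4,0,0,0,-1]
  ]
}}

```text
clock: 14.82
position: [473.5, 41.5, 163.9]
ee_rot: [0.952, -0.305, 0.001, -0.0]
contact_force: [-0.4, 1.0, 7.7]
gripper_width: 23.2
grasp_force: 61.3
```

```bash
python3 -c "
from h import *
go(472.5,41.5,164,-0.8)"
```

```text
t 14.82 p [473.5  41.5 163.9] psi -0.62 w 23.2 gf 61.3 F [-0.4  1.   7.7] T [0.43 0.12 0.05] j6 0.52
turn [-0.001 -0.002  0.18 ] shift [-0.8  0.6 -0.1]
```

>>> {"method": "carry_out", "body": {
  "motion": [
    [0,0,0.1,0,0,0,-1],
    [0,0,0.2,0,0,0,-1],
    [0,0,0.3,0,0,0,-1],
    [0,0,0.4,0,0,0,-1],
    [0,0,0.45,0,0,0,-1]
  ]
}}

```text
clock: 15.45
position: [473.3, 41.2, 163.9]
ee_rot: [0.86, -0.51, 0.001, 0.0]
contact_force: [-0.2, 0.5, 8.8]
gripper_width: 23.4
grasp_force: 61.3
```

```bash
python3 -c "
from h import *
go(472.5,41.5,164,-0.8)"
```

```text
t 15.45 p [473.3  41.2 163.9] psi -1.069 w 23.4 gf 61.3 F [-0.2  0.5  8.8] T [0.13 0.14 0.08] j6 0.07
turn [-0.001 -0.002 -0.269] shift [-0.6  0.6 -0.1]
```

>>> {"method": "carry_out", "body": {
  "motion": [
    [0,0,0.1,0,0,0,-1],
    [0,0,0.2,0,0,0,-1],
    [0,0,0.3,0,0,0,-1],
    [0,0,0.4,0,0,0,-1],
    [0,0,0.5,0,0,0,-1]
  ]
}}

```text
clock: 16.08
position: [473.0, 41.0, 163.9]
ee_rot: [0.707, -0.707, 0.001, 0.0]
contact_force: [-0.4, -0.0, 9.0]
gripper_width: 23.2
grasp_force: 61.4
```

```bash
python3 -c "
from h import *
go(472.5,41.5,164,-1.73)"
```

```text
t 16.07 p [473.   41.  163.9] psi -1.571 w 23.2 gf 61.4 F [-0.4 -0.   9. ] T [0.01 0.36 0.06] j6 -0.43
turn [-0.001 -0.002  0.159] shift [-0.5  0.5 -0.1]
```

>>> {"method": "carry_out", "body": {
  "motion": [
    [0,0,0.06,0,0,0,-1],
    [0,0,0.11,0,0,0,-1],
    [0,0,0.16,0,0,0,-1],
    [0,0,0.2,0,0,0,-1]
  ]
}}

```text
clock: 16.58
position: [472.8, 41.0, 163.9]
ee_rot: [-0.634, 0.774, -0.001, -0.0]
contact_force: [-0.7, -0.1, 9.6]
gripper_width: 23.3
grasp_force: 61.4
```

```bash
python3 -c "
from h import *
go(472.5,41.5,164,-1.73)"
```

```text
t 16.57 p [472.8  41.  163.9] psi -1.769 w 23.3 gf 61.4 F [-0.7 -0.1  9.6] T [0.01 0.44 0.05] j6 -0.63
turn [-0.001 -0.002 -0.039] shift [-0.5  0.4 -0.1]
```

>>> {"method": "carry_out", "body": {
  "motion": [
    [0,0,0.04,0,0,0,-1],
    [0,0,0.08,0,0,0,-1],
    [0,0,0.1,0,0,0,-1]
  ]
}}

```text
clock: 16.95
position: [472.8, 41.0, 163.9]
ee_rot: [-0.595, 0.804, -0.001, -0.0]
contact_force: [-1.0, 0.2, 9.4]
gripper_width: 23.5
grasp_force: 61.4
```

```bash
python3 -c "
from h import *
go(472.5,41.5,164,-1.73)"
```

```text
t 16.95 p [472.8  41.  163.9] psi -1.868 w 23.5 gf 61.4 F [-1.   0.2  9.4] T [0.02 0.55 0.06] j6 -0.73
turn [-0.001 -0.002 -0.138] shift [-0.4  0.4 -0.1]
```

>>> {"method": "carry_out", "body": {
  "motion": [
    [0,0,0.04,0,0,0,-1],
    [0,0,0.08,0,0,0,-1],
    [0,0,0.1,0,0,0,-1]
  ]
}}

```text
clock: 17.32
position: [472.7, 41.0, 163.9]
ee_rot: [-0.554, 0.833, -0.001, -0.0]
contact_force: [-1.1, -0.1, 9.9]
gripper_width: 23.0
grasp_force: 61.5
```

```bash
python3 -c "
from h import *
go(472.5,41.5,164,-1.73)
s=get_image('side');g=get_image('top')
a=crop(s,285,195,45,60,13)[:600];b=crop(g,345,222,45,40,8)
o=np.zeros((600,800,3),np.uint8);o[:,:585]=0;b=b[:,:215]
a=a[:,:585];o[:a.shape[0],:a.shape[1]]=a;o[:b.shape[0],585:]=b;cv2.imwrite('pics/h1.png',o)"
```

```text
t 17.32 p [472.7  41.  163.9] psi -1.968 w 23.0 gf 61.5 F [-1.1 -0.1  9.9] T [0.09 0.65 0.19] j6 -0.83
turn [-0.001 -0.002 -0.238] shift [-0.4  0.4 -0.1]
```

>>> {"method": "carry_out", "body": {
  "motion": [
    [0,0,0.04,0,0,0,-1],
    [0,0,0.08,0,0,0,-1],
    [0,0,0.08,0,0,0,-1]
  ]
}}

```text
clock: 17.8
position: [472.7, 41.0, 163.9]
ee_rot: [-0.521, 0.854, -0.001, -0.0]
contact_force: [-0.9, 0.4, 10.0]
gripper_width: 23.2
grasp_force: 61.5
```

```bash
python3 -c "
from h import *
go(472.5,41.5,164,-1.73)
s=get_image('side');c=s['color'].astype(int)
y=np.clip(c[...,2]-c[...,0],0,None)
print('u',*range(300,322))
for v in range(238,254): print(v,*['%3d'%x for x in y[v,300:322]])"
```

```text
t 17.8 p [472.7  41.  163.9] psi -2.047 w 23.2 gf 61.5 F [-0.9  0.4 10. ] T [0.09 0.71 0.35] j6 -0.91
turn [-0.001 -0.002 -0.317] shift [-0.4  0.4 -0.1]
u 300 301 302 303 304 305 306 307 308 309 310 311 312 313 314 315 316 317 318 319 320 321
238  10   6   6   6   7   6   9   5   6   5   9   6   7   7   6   5   7   7   6   4   3   3
239   9   6   7   9   8   6   4   9   7   5   7   7   5  10   8   6   8   6   6   4   4   3
240   7   7   6   5  10   7   8  10   4   8   8   5   7   6   5   6   6   6   7   3   1   3
241   9   7   9   8   7   6   8   9   4   8   8   8   8   5   8   5   6   5   3   2   2   3
242   5   6   6   8   6   8  17   8   8  23  45   8   9   8   8   9   7   4   5   1   0   1
243   6   9   8   7   6  10  86  11   8  66 143  16   6   6   7   7   5   2   2   3   1   1
244   9   7   8   6   5   7 118  10   7   7  38   9   6   8   5   7   2   0   1   3   1   0
245   4   7   8   7   5   5  69   6   6   7   7  10   6   6   7   9   4   1   3   2   3   1
246   2   1   3   4   5   4  36  12   4   8  10  10   6   6   5   5   2   2   3   0   1   2
247   1   2   2   2   1   0   3  24  21  17  13  15  17  22  18   8   5   1   1   2   1   3
248   3   3   1   3   3   0   3  18  75  79  59  59  55  86  65  21   2   2   1   2   2   2
249   1   2   1   4   0   3   2   3  34  75  78  86  85  79  39   2   3   2   0   0   2   1
250   2   0   0   1   2   3   1   0   0  19  22  40  42  20   1   4   2   0   0   1   2   1
251   2   2   3   2   0   6   1   5   3   2   4   1   0   0   3   3   3   2   1   1   4   1
252   2   1   2   1   1   2   2   3   0   1   1   0   1   1   0   2   1   0   2   3   2   1
253   1   2   0   2   3   1   4   0   2   1   2   1   0   3   0   2   0   0   2   2   0   2
```

Torque has risen to 0.35 N m at the stop, and the lug has swung to the die side. I'll ease off and lift out.

>>> {"method": "carry_out", "body": {
  "motion": [
    [0,0,-0.1,0,0,0,-1],
    [0,0,-0.2,0,0,0,-1],
    [0,0,-0.2,0,0,-8,-1],
    [0,0,-0.2,0,0,-40,-1],
    [0,0,-0.2,0,0,-90,-1]
  ]
}}

```text
clock: 18.48
position: [470.2, 40.6, 251.0]
ee_rot: [-0.601, 0.799, 0.001, -0.004]
contact_force: [2.0, 0.6, -1.7]
gripper_width: 23.3
grasp_force: 59.9
```

```bash
python3 -c "
from h import *
go(428.6,288.8,259,-2.64)"
```

```text
t 18.48 p [470.2  40.6 251. ] psi -1.851 w 23.3 gf 59.9 F [ 2.   0.6 -1.7] T [ 0.07 -0.19 -0.03] j6 -0.71
turn [ 0.005 -0.008  0.789] shift [-226.9  108.6   -8.4]
```

>>> {"method": "carry_out", "body": {
  "motion": [
    [0,0,0.1,-30,14,-8,-1],
    [0,0,0.25,-80,38,-8,-1],
    [0,0,0.4,-130,62,-8,-1],
    [0,0,0.55,-180,86,-8,-1],
    [0,0,0.7,-220,105,-8,-1]
  ]
}}

```text
clock: 19.1
position: [430.4, 282.8, 259.4]
ee_rot: [-0.289, 0.957, -0.001, -0.002]
contact_force: [-0.7, 0.2, -1.4]
gripper_width: 23.5
grasp_force: 60.1
```

>>> {"method": "carry_out", "body": {
  "motion": [
    [0,0,0.09,0,0,0,-1],
    [0,0,0.09,0,0,0,-1],
    [0,0,0.09,0,0,0,-1],
    [0,0,0.09,0,0,0,-1]
  ]
}}

```text
clock: 19.6
position: [431.9, 281.3, 260.3]
ee_rot: [-0.248, 0.969, -0.0, -0.0]
contact_force: [0.7, 0.1, -0.6]
gripper_width: 23.5
grasp_force: 60.0
```

```bash
python3 -c "
from h import *
go(428.6,288.8,259,-2.64)
g=get_image('top')
a=crop(g,335,215,55,50,12)[:600,:660];cv2.imwrite('pics/i1.png',a)"
```

```text
t 19.6 p [431.9 281.3 260.3] psi -2.639 w 23.5 gf 60.0 F [ 0.7  0.1 -0.6] T [-0.01 -0.    0.04] j6 -1.96
turn [-0.    -0.001  0.001] shift [-0.7  8.2  1.3]
```

View pics/i1.png

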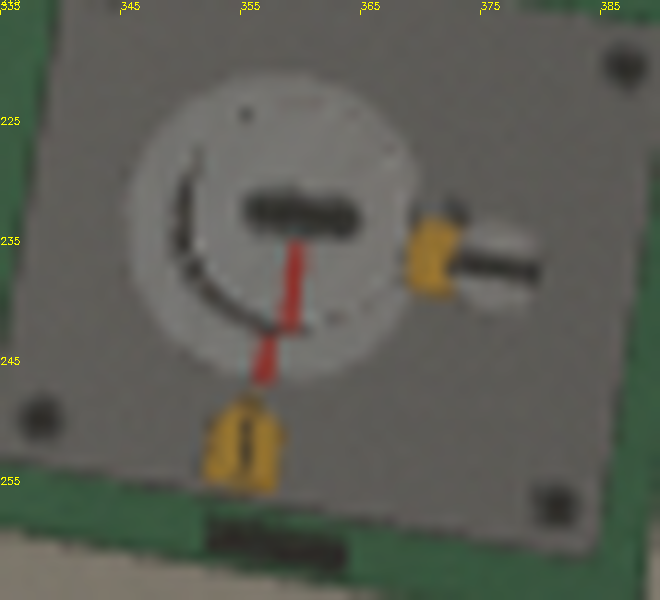

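The lug at (370.5,236.5) points at the die in the scallop, and the red line is still at the pointer tip. I'm returning the screwdriver.

>>> {"method": "carry_out", "body": {
  "motion": [
    [0,0,0,-0.7,8.2,0,-1],
    [0,0,0,-0.7,8.2,0,-1],
    [0,0,0,-0.7,8.2,25,-1],
    [0,0,0,-0.7,8.2,35,-1],
    [0,0,0,-0.7,8.2,35,-1]
  ]
}}

```text
clock: 20.27
position: [428.4, 289.3, 224.7]
ee_rot: [-0.249, 0.969, -0.001, -0.001]
contact_force: [0.3, 0.5, -1.7]
gripper_width: 23.1
grasp_force: 60.1
```

```bash
python3 -c "
from h import *
go(428.6,288.8,133,-2.64)"
```

```text
t 20.27 p [428.4 289.3 224.7] psi -2.639 w 23.1 gf 60.1 F [ 0.3  0.5 -1.7] T [-0.01  0.   -0.01] j6 -1.98
turn [-0.001 -0.002  0.001] shift [-0.  -0.4 91.7]
```

Blade bottom is at about 97 mm. I'll lower it into the hole in small steps.

>>> {"method": "carry_out", "body": {
  "motion": [
    [0,0,0,0,-0.2,8,-1],
    [0,0,0,0,-0.2,16,-1],
    [0,0,0,0,-0.2,24,-1],
    [0,0,0,0,-0.2,32,-1],
    [0,0,0,0,-0.2,40,-1]
  ]
}}

```text
clock: 20.9
position: [428.7, 289.4, 184.7]
ee_rot: [-0.249, 0.969, -0.0, -0.0]
contact_force: [-0.7, -0.3, -1.0]
gripper_width: 23.7
grasp_force: 60.1
```

>>> {"method": "carry_out", "body": {
  "motion": [
    [0,0,0,0,0,15,-1],
    [0,0,0,0,0,30,-1],
    [0,0,0,0,0,42,-1],
    [0,0,0,0,0,48,-1],
    [0,0,0,0,0,49,-1]
  ]
}}

```text
clock: 21.52
position: [428.7, 289.3, 135.9]
ee_rot: [-0.249, 0.969, -0.0, -0.0]
contact_force: [0.3, 0.2, -0.9]
gripper_width: 23.4
grasp_force: 60.1
```

```bash
python3 -c "
from h import *
go(428.6,288.8,133,-2.64)"
```

```text
t 21.52 p [428.7 289.3 135.9] psi -2.639 w 23.4 gf 60.1 F [ 0.3  0.2 -0.9] T [ 0.01 -0.04 -0.01] j6 -1.98
turn [-0.    -0.001  0.001] shift [ 0.3 -0.4  2.9]
```

>>> {"method": "carry_out", "body": {
  "motion": [
    [0,0,0,0,0,2,-1],
    [0,0,0,0,0,3,-1],
    [0,0,0,0,0,3.3,-1],
    [0,0,0,0,0,3.3,-1]
  ]
}}

```text
clock: 22.02
position: [428.8, 289.5, 133.2]
ee_rot: [-0.249, 0.969, 0.0, 0.0]
contact_force: [0.5, 0.2, -1.5]
gripper_width: 23.8
grasp_force: 60.1
```

>>> {"method": "carry_out", "body": {
  "motion": [
    [0,0,0,0,0,0,1],
    [0,0,0,0,0,0,1],
    [0,0,0,0,0,0,1],
    [0,0,0,0,0,-30,1],
    [0,0,0,0,0,-80,1]
  ]
}}

```text
clock: 22.65
position: [427.9, 288.6, 212.3]
ee_rot: [-0.249, 0.969, -0.001, -0.002]
contact_force: [0.7, 0.5, -0.6]
gripper_width: 85.5
grasp_force: 0.0
```

>>> {"method": "carry_out", "body": {
  "motion": [
    [0,0,0,0,0,-50,1],
    [0,0,0,50,0,-50,1],
    [0,0,0,100,0,-50,1],
    [0,0,0,150,0,-50,1],
    [0,0,0,150,0,-50,1]
  ]
}}

```text
clock: 23.28
position: [295.2, 215.2, 263.4]
ee_rot: [-0.25, 0.968, 0.001, 0.0]
contact_force: [0.7, 0.2, 0.7]
gripper_width: 85.6
grasp_force: 0.0
```

```bash
python3 -c "
from h import *
go(428.6,288.8,259,-2.64)
for n in('side','top'):
    f=get_image(n)['color'].astype(int);o=cv2.imread(f'pics/{n}0.png').astype(int);d=np.abs(f-o).sum(2)>60
    r=d[150:200,235:265] if n=='side' else d[240:270,255:290]
    print(n,r.sum()); ys,xs=np.nonzero(r); print(ys.min() if len(ys) else '',ys.max() if len(ys) else '')
    h=cv2.cvtColor(f.astype(np.uint8),cv2.COLOR_BGR2HSV); h0=cv2.cvtColor(o.astype(np.uint8),cv2.COLOR_BGR2HSV)
    R_=(slice(150,200),slice(235,265)) if n=='side' else (slice(240,270),slice(255,290))
    for q in(h0,h):
        m=cv2.inRange(q[R_],(3,190,90),(14,255,255)); y,x=np.nonzero(m); print(len(y),y.mean().round(2),x.mean().round(2),y.min(),y.max(),x.min(),x.max())
"
```

```text
t 23.27 p [295.2 215.2 263.4] psi -2.637 w 85.6 gf 0.0 F [0.7 0.2 0.7] T [ 0.05 -0.07 -0.  ] j6 -2.15
turn [0.001 0.001 0.003] shift [-1.523e+02 -1.000e-01  4.600e+00]
side 112
8 43
182 23.59 13.6 10 39 8 19
178 23.94 13.79 10 39 8 20
top 21
6 19
14 13.07 14.29 8 18 10 20
7 13.0 16.14 8 17 11 20
```

The screwdriver is back at the same height and position in the block, upright. Handing in.

```bash
python3 -c "
from bench import *
print(job_done())"
```

```text
the job is handed in; nothing more can be done
None
```

I handed the job in after about 23 s of the 64 s: the die's red line faces the pointer, the screw is locked against its stop, and the screwdriver is back upright in its hole; no verdict came back.

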